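# Put the ear defenders back over their rail

## Robot

A 7-joint arm with a two-finger parallel gripper is mounted at the origin on a cart in front of the work surface, level with it; the furniture and walls round the work are solid. World frame = base frame: x ahead of the robot, y to its left, z up, the work surface at z = 0. Lengths are in m, angles in degrees, forces in N, time in s.
With the tool pointing down it reaches from about 0.425 to 0.875 m from the base axis. Payload 4.7 kg.
Tool frame: the origin (TCP) lies at the very end of the fingers, on their centre line; the grasp point (between the pads) lies 19 mm behind it; y points along the fingers, z is the direction in which the jaws open and shut, and the axes are right-handed (so a half turn about y gives the same grasp; the last joint's range is limited). The gripper opens to 87 mm and grips with 3 to 60 N. Pads are 19 mm wide; open, the fingers measure 117 mm over their backs; the gripper's body (75 mm by 190 mm) begins 51 mm behind the grasp point.
Start: joints at [77.527, 18.392, -4.016, 83.108, 1.295, 78.541, -3.26], TCP at [0.149, -0.633, 0.223] pointing down, gripper open.
Joint ranges: [-163.93, 163.93], [-17.29, 119.83], [-79.2, 71.16], [3.27, 140.29], [-89.18, 269.18], [5.43, 117.66], [-154.24, 154.24]. Speed limits (degrees/s): [147.25, 147.25, 180, 180, 180, 180, 180].

## Interface

Orientations are given as [roll, pitch, yaw] about the fixed x, y, z axes, in that order (R = Rz(yaw) Ry(pitch) Rx(roll)).
In Python, from cell import env gives the robot as it stands.
- The arm moves only by the shell command python3 -m pendant 'ROWS' [FORCE]. ROWS is JSON, one flat list of numbers, 7 for each row, row after row: the shift along the world's x, y, z in units of 40 mm (1.0 is 40 mm), then the turn, a rotation vector about the world's x, y, z in units of 10 degrees (1.0 is 10 degrees), then the finger opening in mm, from 0 to 87. In form: [x, y, z, wx, wy, wz, jaw, x, y, z, wx, wy, wz, jaw, ...]. A call has 1 to 10 rows; each row shifts and turns the commanded pose from where the row before left it; what a row does not reach is not made up. A row lasts 1/8 s, in which the tool goes at most 62.5 mm and 10.7 degrees, less where a joint would pass 70% of its speed; a pose out of reach is approached as far as the arm can. A call is refused whole if a number of a shift passes 1 or a number of a turn 1, either way. A call with a gripper value outside its range is refused whole. The fingers move at their own pace and stop on an object; FORCE is the grip in N (left out, the last holds). Time passes only in rows, so rows that do not move let the fingers close. It gives the time, the measured TCP pose, the force and the opening at its end, in the units of the state.
- env.get_obs(): the state, without advancing time (a new reading comes with each control period).
- env.read_camera(name): name is "scene" or "side" or "wrist"; returns a dict with "image" (420x560x3 uint8, red, green, blue), "fx", "fy", "cx", "cy" (pixels), "cam_to_world" (4x4, takes a point from camera to world coordinates). Camera axes: x right, y up, looking along -z (the intrinsics and any distortion apply to the point x, -y, -z); pixel columns grow to the right and rows downward; lengths in m; the calibration is good to about 2 mm. A picture is of the moment at which its call begins. There is no depth.
- env.sign_off(): hands the job in, once; it reports no verdict.
The state is a dict: "time_s": time; "qpos": joint angles; "joint_velocities": joint speeds; "effort": joint torques, N m; "tool_pos": TCP position; "tool_rot": TCP orientation; "force": force on the tool from outside, world axes, zero at the start; "wrist_torque": the same for the moment, N m; "grip_width": finger opening in m.
Only numpy, scipy, OpenCV 4.12 (cv2) and the standard library are available. Lean on these libraries where they do the work, as an engineer would, in place of code of your own. Each camera call takes 0.05 s, during which the arm holds its last target.

## Task

The red ear defenders were hung on the wrong half of the rail. First lift them off and hang them over the red half of the bar, then take the blue ear defenders from the bench and hang them over the blue half, each astride the bar with one cup on either side, square to it and hanging freely. Set them on gently instead of dropping or pressing them, and leave the stand's neighbours - loupe, blower, canister, hammer, dial gauge and thread spool - where they are.

Things in the scene. Friction and masses are not known exactly. Their poses are not given: they have to be found in the camera images.
- rail_stand: fixed wooden stand, left or right, any yaw: base 85 x 206 mm, 12 high; a 16 mm bar along own y between two posts, its top 150 mm above the bench. Origin: centre of the underside, z up. Bar half at +y red, at -y blue, each free from 4 to 84 mm from the middle, parted by a brass collar 30 mm across. Posts at 84 to 100 mm, no higher than 151 mm
- red_bay (a point): middle of the red half of the bar, on the bar's top (44 mm from the collar's middle)
- blue_bay (a point): middle of the blue half of the bar, on the bar's top (44 mm from the collar's middle)
- red_defenders: Red ear defenders, a rigid arch 122 mm wide (own y), 52 deep (own x), 126 high (z), same after a half turn; 0.18 kg. Origin midway between the cups at their flat bottoms. Cups 64 mm high, 60 mm gap between (y -30 to 30). At the start over the blue half of the bar, own x along the bar, bottoms 46 mm above the bench
- blue_defenders: Blue ear defenders, a rigid arch 122 mm wide (own y), 52 deep (own x), 126 high (z), same after a half turn; 0.18 kg. Origin midway between the cups at their flat bottoms. Cups 64 mm high, 60 mm gap between (y -30 to 30). At the start standing on the bench over the loupe, any yaw: lift straight up
- red_crown (a point): red pair's black head pad on top, the place to hold: 28 mm wide along own x with parallel sides, 26 mm long flat middle, 22 mm thick (z 104 to 126); the ends slope down, so the arch centres itself on a bar with its z = 104 mm on the bar's top. Fingers more than 20 mm below the pad's top would meet the bar. This point: middle of the pad's top face, z = 126 mm
- blue_crown (a point): blue pair's black head pad on top, the place to hold: 28 mm wide along own x with parallel sides, 26 mm long flat middle, 22 mm thick (z 104 to 126); the ends slope down, so the arch centres itself on a bar with its z = 104 mm on the bar's top. Fingers more than 20 mm below the pad's top would meet the bar. This point: middle of the pad's top face, z = 126 mm
- loupe: black eye loupe, a flared tube 42 mm across and 35 mm high, standing on the bench under the arch of the blue ear defenders, between the cups (loose; leave alone); origin at the centre of its underside
- blower: dark blue rubber hand blower with an upright tan nozzle, 51 mm across, 116 mm high, standing between the work places (loose; leave alone); origin at the centre of its underside
- canister: blue canister with windows, 66 mm across, 58 mm high (loose; leave alone); origin at the centre of its underside
- hammer: small brass hammer with a wooden handle, 149 mm long, 38 mm over the head, 12 mm high, lying at the front of the bench (loose; leave alone); origin at the centre of its underside
- gauge: round metal dial gauge, 70 x 49 mm, 12 mm high, lying on the right (loose; leave alone); origin at the centre of its underside
- spool: thread spool with wooden ends, 28 mm across, 30 mm high, standing on the right (loose; leave alone); origin at the centre of its underside

How it is judged (in metres and radians):
On the way, in this order (a step that is already met when the one before it is completed fails the run):
1. the red ear defenders hang over the red half of the bar, let go (y of red_defenders in the frame of rail_stand between 0.015 and 0.068 m and x of red_defenders in the frame of rail_stand between -0.03 and 0.03 m and z of red_defenders in the frame of rail_stand between 0.036 and 0.056 m and angle between red_defenders's own z axis and vertical below 0.25 rad and angle between the x axis of red_defenders and the y axis of rail_stand, either way round below 0.3 rad and contact force between red_defenders and rail_stand above 0.3 N and contact force between the fingers and red_defenders below 0.1 N and linear speed of red_defenders below 0.05 m/s), for 0.2 s.
2. the blue ear defenders hang over the blue half of the bar, let go (y of blue_defenders in the frame of rail_stand between -0.068 and -0.015 m and x of blue_defenders in the frame of rail_stand between -0.03 and 0.03 m and z of blue_defenders in the frame of rail_stand between 0.036 and 0.056 m and angle between blue_defenders's own z axis and vertical below 0.25 rad and angle between the x axis of blue_defenders and the y axis of rail_stand, either way round below 0.3 rad and contact force between blue_defenders and rail_stand above 0.3 N and contact force between the fingers and blue_defenders below 0.1 N and linear speed of blue_defenders below 0.05 m/s), for 0.2 s.
At the end, for the whole second after the job is handed in: Each pair hangs astride the bar half of its colour: origin 15 to 68 mm from the middle along the bar, within 30 mm beside it, 36 to 56 mm above the bench, tilted under 0.25 rad, square within 0.3 rad, on the bar, at rest, let go, the pairs not touching (all of step 1 and all of step 2 and contact force between red_defenders and blue_defenders below 0.1 N).
It fails at once if the loupe, blower, canister, hammer, gauge or spool is moved more than 25 mm or tipped over (distance of any of loupe, blower, canister, hammer, gauge, spool from where it was at the start of the episode above 0.025 m or angle between any of loupe, blower, canister, hammer, gauge, spool's own z axis and vertical above 0.5 rad).
It fails at once if the red ear defenders are dropped or pressed on the stand (over 40 N) (contact force between red_defenders and rail_stand above 40 N).
It fails at once if the blue ear defenders are dropped or pressed on the stand (over 40 N) (contact force between blue_defenders and rail_stand above 40 N).
It also fails if it takes over 59 s, if anything falls off the work surface, if the arm or the gripper's body presses on something with over 40 N, if the wrist force passes 120 N, or if a joint passes its speed limit or range.

## Working session

There is one attempt and no reset: what is moved stays moved. The work goes in short steps, Python scripts to look and compute and a shell command to move; the robot and the scene stay as the last step left them, time stands still between calls to the robot, and variables do not carry over. Pictures are saved under pics/ and viewed, and the job is handed in when it is done.

```bash
ls; mkdir -p pics; python3 - <<'E'
from cell import env
import cv2,numpy as np
print(env.get_obs())
for n in ["scene","side","wrist"]:
    c=env.read_camera(n); cv2.imwrite(f"pics/{n}0.png",c["image"][:,:,::-1])
    print(n,{k:v for k,v in c.items() if k!="image"})
E
```

```text
pics
{'time_s': 0.0, 'qpos': array([77.52958671, 18.43899597, -4.01572518, 83.17588614,  1.29617927,
       78.54080951, -3.26004477]), 'joint_velocities': array([ 0.07336559, -0.10533445, -0.21417648, -0.01407702,  0.0848186 ,
       -0.01081012, -0.13767239]), 'effort': array([-3.20541330e-04, -4.91287959e+01, -4.04500030e-01, -3.12523377e+01,
       -6.39862963e-02,  4.37174260e-02,  1.90245300e-04]), 'tool_pos': array([ 0.14910819, -0.63208852,  0.22145365]), 'tool_rot': array([-9.01103799e+01, -6.90922312e-03, -1.66719434e+02]), 'force': array([0.09376888, 0.4225771 , 0.25580458]), 'wrist_torque': array([-0.01230896, -0.00731333, -0.05281558]), 'grip_width': 0.08724310602263863}
scene {'fx': 490.8132145318764, 'fy': 490.8132145318764, 'cx': 279.520077264651, 'cy': 204.2727717225339, 'cam_to_world': array([[-0.72721583,  0.37295573, -0.57624748, -0.26164628],
       [-0.68631446, -0.38115035,  0.6194327 ,  0.79169311],
       [ 0.01138404,  0.84594824,  0.53314348,  0.87347813],
       [ 0.        ,  0.        ,  0.        ,  1.        ]])}
side {'fx': 433.8440107045052, 'fy': 433.8440107045052, 'cx': 276.16460029561324, 'cy': 206.8306064205189, 'cam_to_world': array([[ 0.96688067,  0.14715495, -0.20853585,  0.32090266],
       [-0.25517951,  0.54128834, -0.8011806 , -0.90540549],
       [-0.00501966,  0.82786011,  0.56091215,  0.71150514],
       [ 0.        ,  0.        ,  0.        ,  1.        ]])}
wrist {'fx': 294.93251049357133, 'fy': 294.93251049357133, 'cx': 279.40096496590036, 'cy': 210.13482987605872, 'cam_to_world': array([[ 0.22990405,  0.93341686,  0.27545796,  0.22419907],
       [-0.97321172,  0.22101304,  0.06334185, -0.61494236],
       [-0.00175545, -0.28264146,  0.95922402,  0.38357148],
       [ 0.        ,  0.        ,  0.        ,  1.        ]])}
```

View pics/scene0.png

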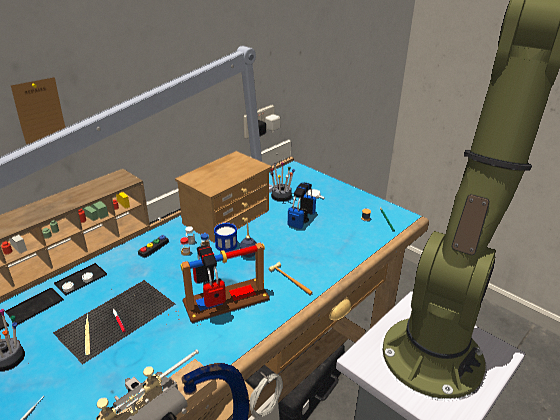

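View pics/side0.png

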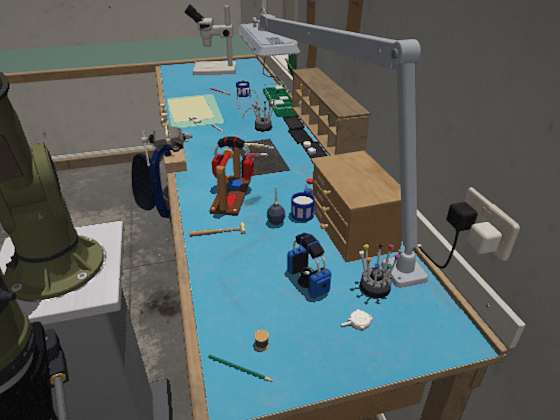

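View pics/wrist0.png

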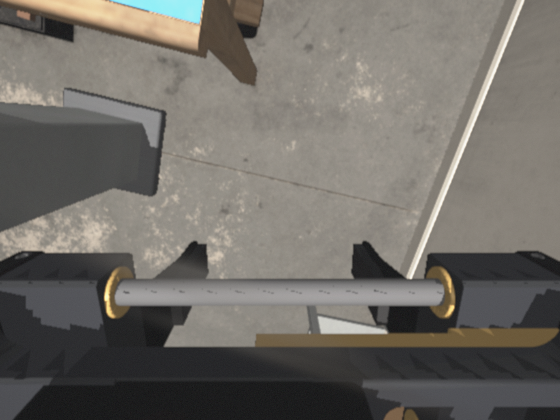

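```bash
python3 - <<'E'
import cv2
s=cv2.imread("pics/scene0.png"); d=cv2.imread("pics/side0.png")
def crop(im,x,y,w,h,k,n): cv2.imwrite(n,cv2.resize(im[y:y+h,x:x+w],None,fx=k,fy=k,interpolation=cv2.INTER_CUBIC))
crop(s,170,215,110,110,5,"pics/c1.png")
crop(s,270,160,80,80,6,"pics/c2.png")
crop(d,200,125,100,100,6,"pics/c3.png")
crop(d,270,220,80,90,6,"pics/c4.png")
E
```

```text
(no output)
```

View pics/c1.png

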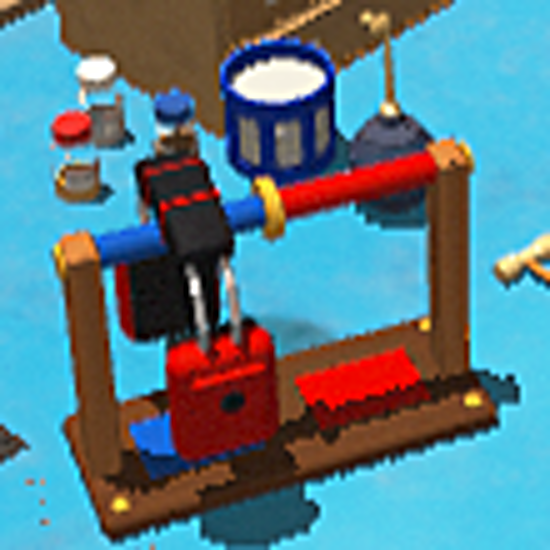

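View pics/c2.png

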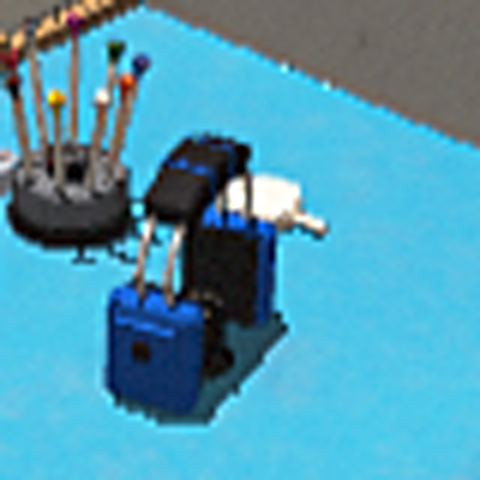

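View pics/c3.png

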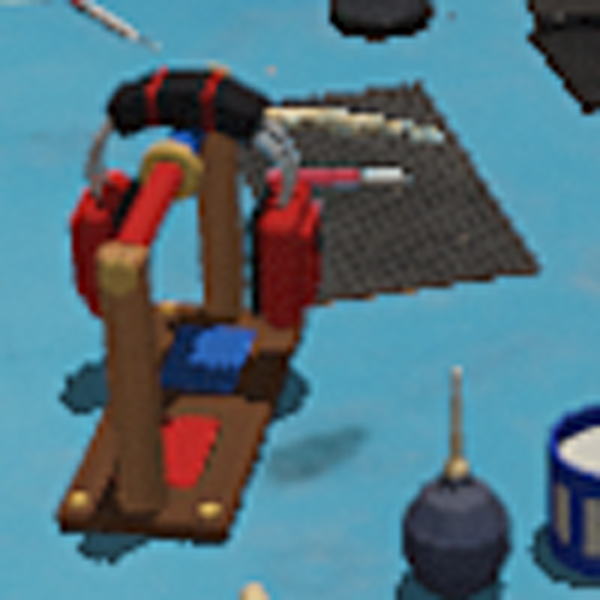

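View pics/c4.png

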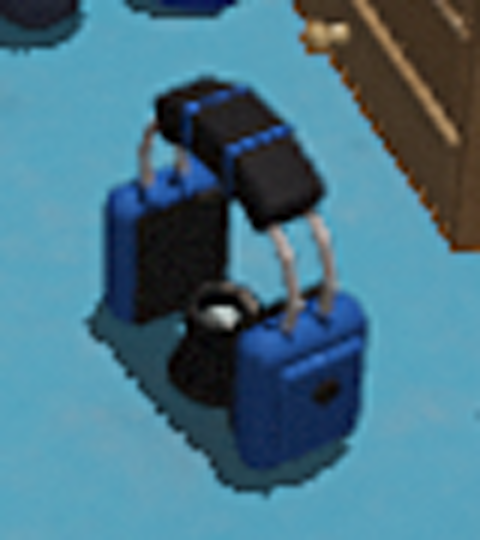

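```bash
cat > h.py <<'E'
import numpy as np,json
from scipy.optimize import least_squares
from cell import env
C={n:{k:v for k,v in env.read_camera(n).items() if k!="image"} for n in ("scene","side")}
def proj(c,P):
    P=np.atleast_2d(P);T=np.array(c["cam_to_world"]);q=(P-T[:3,3])@T[:3,:3]
    return np.c_[c["cx"]+c["fx"]*q[:,0]/-q[:,2], c["cy"]-c["fy"]*q[:,1]/-q[:,2]]
def ray(c,u,v,z):
    T=np.array(c["cam_to_world"]);d=T[:3,:3]@np.array([(u-c["cx"])/c["fx"],-(v-c["cy"])/c["fy"],-1])
    return T[:3,3]+d*(z-T[2,3])/d[2]
def fit(obs,x0,cams=C):
    def f(p):
        c,s=np.cos(p[2]),np.sin(p[2]);r=[]
        for n,l,uv in obs:
            P=[p[0]+c*l[0]-s*l[1],p[1]+s*l[0]+c*l[1],l[2]]
            r+=list((proj(cams[n],P)[0]-uv))
        return np.array(r)
    r=least_squares(f,x0,loss="soft_l1");print("pose",np.round(r.x[:2],4),"yaw",np.degrees(r.x[2]).round(2));print(f(r.x).reshape(-1,2).round(1).tolist());return r.x
E
cat > f1.py <<'E'
from h import *
a=lambda x,y:(170+x/5,215+y/5)
b=lambda x,y:(200+x/6,125+y/6)
o=[("scene",(.0425,-.103,0),a(110,540)),("scene",(.0425,.103,0),a(498,418)),("scene",(-.0425,-.103,.012),a(68,425)),
("scene",(0,0,.142),a(269,208)),("scene",(0,-.092,.151),a(83,242)),("scene",(0,.092,.151),a(450,150)),
("side",(0,0,.142),b(170,168)),("side",(0,.092,.151),b(122,250)),("side",(.0425,.103,0),b(62,527)),("side",(-.0425,.103,0),b(228,540))]
p=ray(C["scene"],223.8,256.6,.142);print(p, ray(C["side"],228.3,153,.142))
x=fit(o,[p[0],p[1],-np.pi])
c,s=np.cos(x[2]),np.sin(x[2])
print("red_bay",x[0]-s*.044,x[1]+c*.044,"blue_bay",x[0]+s*.044,x[1]-c*.044)
# blue
print(ray(C["side"],309.3,241,.126),ray(C["scene"],270+195/6,160+165/6,.126))
# red crown
print(ray(C["side"],200+183/6,125+88/6,.172),ray(C["scene"],170+182/5,215+190/5,.172))
E
python3 f1.py
```

```text
[0.46329511 0.20512611 0.142     ] [0.47038726 0.21023168 0.142     ]
pose [0.4656 0.2041] yaw -200.6
[[0.3, 1.1], [0.4, -0.1], [-2.0, -1.9], [-0.3, -0.6], [-0.8, 0.1], [-1.4, -1.9], [-1.4, 1.1], [-0.3, 0.3], [-1.6, 1.9], [0.1, 1.3]]
red_bay 0.4500715589617161 0.16295880068112514 blue_bay 0.48102939406414474 0.24533362963858543
[ 0.57397717 -0.21470361  0.126     ] [ 0.56187467 -0.19454056  0.126     ]
[0.48260538 0.23276236 0.172     ] [0.47240571 0.24832107 0.172     ]
```

```bash
python3 - <<'E'
from h import *
def tri(a,b):
    A=[];B=[]
    for n,(u,v) in (("scene",a),("side",b)):
        c=C[n];T=c["cam_to_world"];d=T[:3,:3]@np.array([(u-c["cx"])/c["fx"],-(v-c["cy"])/c["fy"],-1]);d/=np.linalg.norm(d)
        M=np.eye(3)-np.outer(d,d);A.append(M);B.append(M@T[:3,3])
    return np.linalg.lstsq(np.vstack(A),np.hstack(B),rcond=None)[0].round(3)
print("lamp top",tri((245,50),(405,50)))
print("lamp base",ray(C["side"],405,275,0))
for z in (.4,.5,.6,.7): print("arm left end?",ray(C["side"],265,22,z),ray(C["scene"],0,160,z))
print("blower",ray(C["side"],276,228,0),"canister",ray(C["side"],303,215,0.0),"drawer",ray(C["side"],368,268,0))
# blue cups: side crop c4, scene crop c2
a=lambda x,y:(270+x/6,160+y/6)
b=lambda x,y:(270+x/6,220+y/6)
for y in (1,):
  o=[("side",(0,0,.126),b(238,126)),("scene",(0,0,.126),a(193,165)),
   ("side",(-.026,-.061,.0),b(237,468)),("side",(.026,-.061,0),b(362,437)),("side",(-.026,-.061,.06),b(237,345)),("side",(.026,-.061,.06),b(366,312)),
   ("side",(-.026,.061,.0),b(107,315)),("side",(-.026,.061,.06),b(107,200)),
   ("scene",(-.026,.061,0),a(203,412)),("scene",(.026,.061,0),a(107,385)),("scene",(.026,.061,.06),a(107,290)),("scene",(-.026,.061,.06),a(205,308))]
  for y0 in (0,90,180,270): fit(o,[.57,-.2,np.radians(y0)])
E
```

```text
lamp top [ 0.765 -0.162  0.501]
lamp base [ 0.80642363 -0.24746601  0.        ]
arm left end? [0.68967728 0.64898294 0.4       ] [0.78484748 0.52297303 0.4       ]
arm left end? [0.57129252 0.14999007 0.5       ] [0.56382486 0.57972752 0.5       ]
arm left end? [ 0.45290775 -0.3490028   0.6       ] [0.34280224 0.636482   0.6       ]
arm left end? [ 0.33452299 -0.84799567  0.7       ] [0.12177963 0.69323649 0.7       ]
blower [0.55872584 0.01146706 0.        ] canister [0.64848856 0.05081952 0.        ] drawer [ 0.73232894 -0.20213168  0.        ]
pose [ 0.5712 -0.213 ] yaw 14.85
[[-1.8, -0.3], [2.0, -3.3], [1.5, 6.6], [0.1, 3.1], [2.7, 7.2], [1.2, 4.2], [-4.9, -0.9], [-4.8, -1.0], [-2.3, 1.7], [-1.3, 1.5], [-0.9, 1.2], [-2.0, 2.8]]
pose [ 0.5712 -0.213 ] yaw 14.85
[[-1.8, -0.3], [2.0, -3.3], [1.5, 6.6], [0.1, 3.1], [2.7, 7.2], [1.2, 4.2], [-4.9, -0.9], [-4.8, -1.0], [-2.3, 1.7], [-1.3, 1.5], [-0.9, 1.2], [-2.0, 2.8]]
pose [ 0.5712 -0.213 ] yaw 14.85
[[-1.8, -0.3], [2.0, -3.3], [1.5, 6.6], [0.1, 3.1], [2.7, 7.2], [1.2, 4.2], [-4.9, -0.9], [-4.8, -1.0], [-2.3, 1.7], [-1.3, 1.5], [-0.9, 1.2], [-2.0, 2.8]]
pose [ 0.5712 -0.213 ] yaw 374.85
[[-1.8, -0.3], [2.0, -3.3], [1.5, 6.6], [0.1, 3.1], [2.7, 7.2], [1.2, 4.2], [-4.9, -0.9], [-4.8, -1.0], [-2.3, 1.7], [-1.3, 1.5], [-0.9, 1.2], [-2.0, 2.8]]
```

```bash
python3 -m pendant '[0.3,0.5,0.6,0,0,0,87, 0.6,0.9,0.6,0,0,0,87, 0.7,1,0.4,0,0,0,87, 0.7,1,0.3,0,0,0,87, 0.7,1,0.2,0,0,0,87, 0.7,1,0.2,0,0,0,60, 0.7,1,0.1,0,0,0,50, 0.7,1,0,0,0,0,45, 0.7,1,0,0,0,0,45, 0.7,1,0,0,0,0,45]'
python3 -m pendant '[0.7,0.9,0,0,0,0,45,0,0,0,0,0,0,45]'
python3 - <<'E'
from cell import env
import cv2
o=env.get_obs();print(o["qpos"].round(1))
c=env.read_camera("wrist");print(c["cam_to_world"].round(3));cv2.imwrite("pics/w1.png",c["image"][:,:,::-1])
E
```

```text
time_s: 1.6
tool_pos: [0.41, -0.2552, 0.3189]
tool_rot: [-89.9, 0.0, -166.7]
force: [0.5, 0.3, -0.4]
grip_width: 0.0481
time_s: 1.85
tool_pos: [0.4395, -0.2165, 0.319]
tool_rot: [-90.0, 0.1, -166.3]
force: [0.1, -0.3, -0.5]
grip_width: 0.0451
[ 52.2  -2.2 -27.9  95.2  -1.1  86.6 -51.9]
[[ 0.238  0.932  0.273  0.514]
 [-0.971  0.228  0.067 -0.199]
 [-0.    -0.281  0.96   0.481]
 [ 0.     0.     0.     1.   ]]
```

View pics/w1.png

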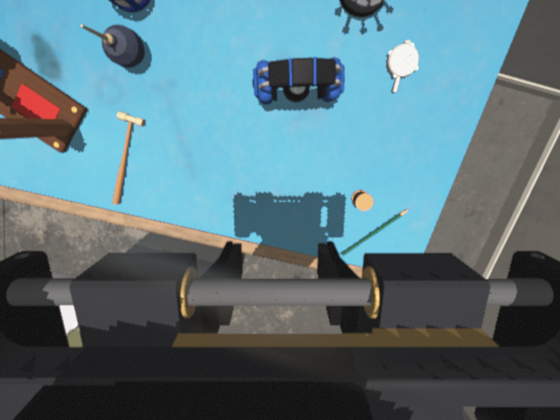

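```bash
python3 - <<'E'
import cv2
s=cv2.imread("pics/w1.png");cv2.imwrite("pics/w1c.png",cv2.resize(s[45:120,240:360],None,fx=6,fy=6,interpolation=cv2.INTER_CUBIC))
E
```

```text
(no output)
```

View pics/w1c.png

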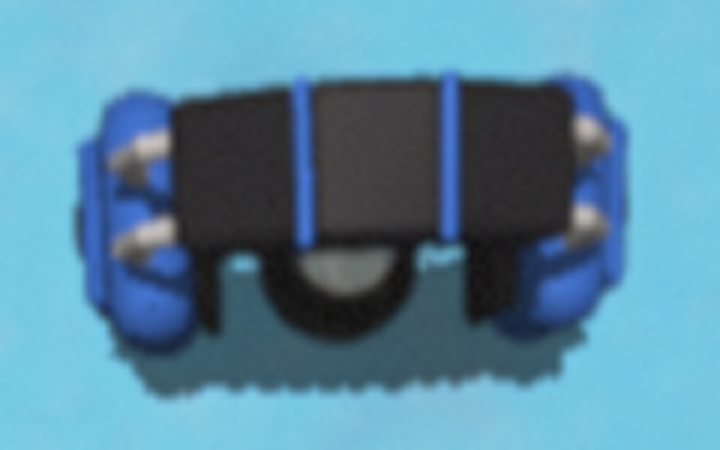

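```bash
python3 - <<'E'
from h import *
c=env.read_camera("wrist")
g=lambda x,y,z:ray(c,240+x/6,45+y/6,z)
f1,f2=g(303,80,.125),g(452,74,.125);print(f1,f2,np.degrees(np.arctan2(*(f2-f1)[:2][::-1])))
# bottom of side face at inner z .104 
n1,n2=g(305,246,.104),g(452,240,.104);print(n1,n2)
m=(f1+f2)/2;d=(f2-f1)[:2];d/=np.linalg.norm(d);nn=np.array([-d[1],d[0]]) 
if nn[0]<0: nn=-nn
print("far mid",m,"centre",m[:2]-.014*nn, "near-based",((n1+n2)/2)[:2]+.014*nn,"nn",nn,np.linalg.norm((f2-f1)[:2]))
# cup extreme
print(g(80,215,.03),g(625,200,.03))
E
```

```text
[ 0.58052389 -0.20056794  0.125     ] [ 0.58767694 -0.2266866   0.125     ] -74.68409161672986
[ 0.55588436 -0.20783302  0.104     ] [ 0.56358056 -0.2357851   0.104     ]
far mid [ 0.58410041 -0.21362727  0.125     ] centre [ 0.57059763 -0.21732524] near-based [ 0.57323524 -0.21811109] nn [0.96448412 0.26414085] 0.027080453179599
[ 0.55901707 -0.15547281  0.03      ] [ 0.59144017 -0.27923412  0.03      ]
```

```bash
python3 -m pendant '[0.2,0.7,0,0,0,1,45, 0.2,0.7,0,0,0,1,45, 0.2,0.7,0,0,0,1,45, 0.2,0.7,0,0,0,1,45, 0.2,0.7,0,0,0,1,45, 0.2,0.7,0,0,0,1,45, 0.2,0.7,0,0,0,1,45, 0.2,0.7,0,0,0,1,45, 0.2,0.7,0,0,0,1,45, 0.2,0.7,0,0,0,1,45]'
python3 -m pendant '[0.15,0.7,0,0,0,0.92,45, 0.15,0.7,0,0,0,0.92,45, 0.15,0.7,0,0,0,0.92,45, 0.15,0.7,0,0,0,0.92,45, 0.15,0.7,0,0,0,0.92,45, 0,0,0,0,0,0,45]'
python3 - <<'E'
from cell import env
import cv2
o=env.get_obs();print(o["qpos"].round(1),o["tool_pos"],o["tool_rot"])
c=env.read_camera("wrist");print(c["cam_to_world"].round(3));cv2.imwrite("pics/w2.png",c["image"][:,:,::-1])
E
```

```text
time_s: 3.3
tool_pos: [0.5176, 0.0584, 0.3186]
tool_rot: [-90.0, -0.0, -66.6]
force: [0.1, 0.1, 0.1]
grip_width: 0.0449
time_s: 4.05
tool_pos: [0.5472, 0.2003, 0.3181]
tool_rot: [-90.0, 0.1, -20.6]
force: [-0.4, 0.2, -0.2]
grip_width: 0.0452
[ 21.7  14.7 -53.8  82.7  11.7  88.6  37.9] [0.54724992 0.20031639 0.31813041] [-8.99519398e+01  8.89591036e-02 -2.06243477e+01]
[[ 0.352 -0.898 -0.264  0.474]
 [ 0.936  0.338  0.098  0.227]
 [ 0.001 -0.282  0.96   0.48 ]
 [ 0.     0.     0.     1.   ]]
```

View pics/w2.png

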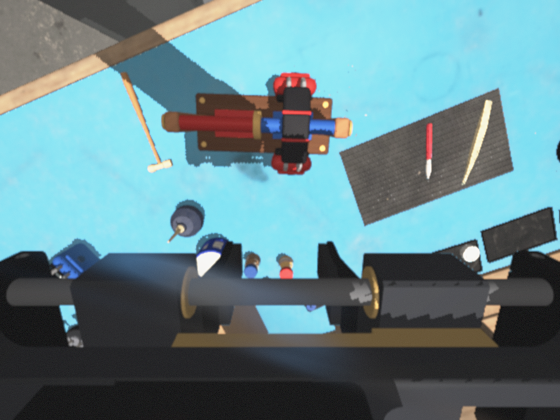

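```bash
python3 - <<'E'
import cv2
s=cv2.imread("pics/w2.png");cv2.imwrite("pics/w2c.png",cv2.resize(s[65:185,150:360],None,fx=3.8,fy=3.8,interpolation=cv2.INTER_CUBIC))
E
```

```text
(no output)
```

View pics/w2c.png

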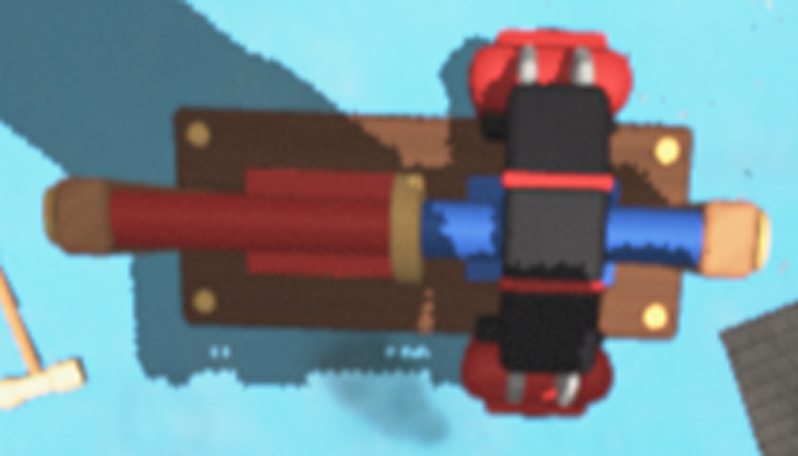

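```bash
python3 - <<'E'
from h import *
c=env.read_camera("wrist")
g=lambda x,y,z:ray(c,150+x/3.8,65+y/3.8,z)
L,R=g(80,217,.151),g(733,239,.151);m=(L+R)/2
d=(L-R)[:2];print(L,R,"mid",m,"len",np.linalg.norm(d),"ang",np.degrees(np.arctan2(d[1],d[0])))
u=d/np.linalg.norm(d)
col=g(407,226,.157);print("collar",col)
P=g(556,233,.172);print("pad",P, "along",(P-m)[:2]@u,(P-col)[:2]@u,"across",np.cross(u,(P-m)[:2]))
s1=g(558,181,.171);s2=g(553,286,.171);dd=(s1-s2)[:2];print("pad width ang",np.degrees(np.arctan2(dd[1],dd[0])))
e1=g(505,233,.172);e2=g(607,233,.172);print(np.linalg.norm(e1-e2))
print("redbay",m[:2]+.044*u,"bluebay",m[:2]-.044*u)
E
```

```text
[0.43219594 0.11661899 0.151     ] [0.50362914 0.28655432 0.151     ] mid [0.46791254 0.20158666 0.151     ] len 0.18433860052440268 ang -112.79970397279209
collar [0.4675067  0.20214022 0.157     ]
pad [0.48357913 0.23934757 0.172     ] along -0.04088144290291262 -0.04052840167531254 across -0.00019027706086470648
pad width ang 157.14373205830256
0.02698869311211692
redbay [0.45086206 0.16102459] bluebay [0.48496302 0.24214872]<stdin>:8: DeprecationWarning: Arrays of 2-dimensional vectors are deprecated. Use arrays of 3-dimensional vectors instead. (deprecated in NumPy 2.0)
```

```bash
python3 -m pendant '[-0.8,0.5,0,0,0,-0.1,40, -0.8,0.5,0,0,0,-0.1,40, 0,0,-0.7,0,0,0,40, 0,0,-0.7,0,0,0,40, 0,0,-0.7,0,0,0,40, 0,0,-0.7,0,0,0,40, 0,0,0,0,0,0,40]'
python3 - <<'E'
from cell import env
import cv2
o=env.get_obs();print(o["qpos"].round(1),o["tool_pos"],o["tool_rot"])
for n in ("side","scene"):
  c=env.read_camera(n)["image"][:,:,::-1]
  x,y,w,h=(200,100,110,110) if n=="side" else (160,190,130,130)
  cv2.imwrite(f"pics/{n}1.png",cv2.resize(c[y:y+h,x:x+w],None,fx=4.5,fy=4.5,interpolation=cv2.INTER_CUBIC))
cv2.imwrite("pics/w3.png",env.read_camera("wrist")["image"][:,:,::-1])
E
```

```text
time_s: 5.12
tool_pos: [0.4825, 0.2371, 0.2049]
tool_rot: [-90.2, 0.1, -22.9]
force: [-0.3, -0.4, -0.1]
grip_width: 0.04
[ 21.   11.1 -55.4  98.9   9.5  75.2  30.8] [0.48248529 0.23713393 0.20493287] [-90.18494229   0.12279733 -22.8700022 ]
```

View pics/side1.png

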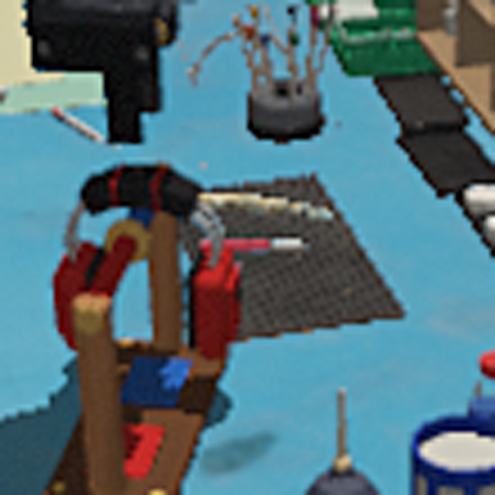

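View pics/scene1.png

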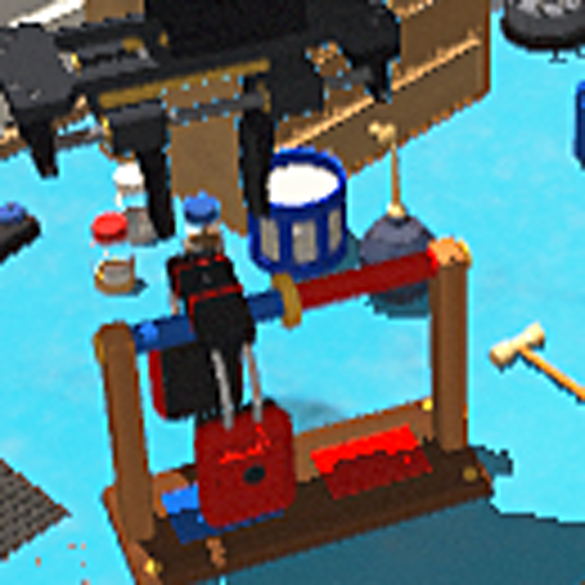

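View pics/w3.png

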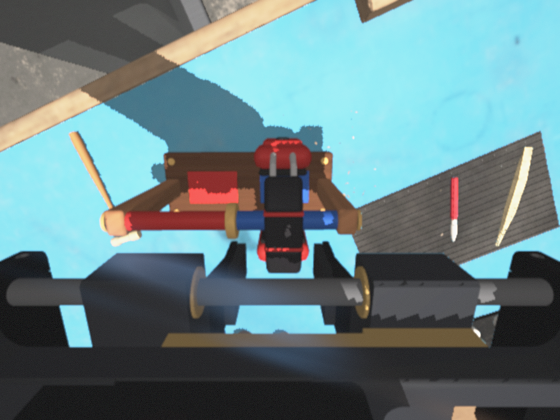

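```bash
python3 - <<'E'
from h import *
p=env.get_obs()["tool_pos"]
for n in C:
  q=proj(C[n],[p,[p[0],p[1],.172]]); o=np.array([160,190] if n=="scene" else [200,100]); print(n,((q-o)*4.5).round())
c=env.read_camera("wrist");print(proj(c,[p,[p[0],p[1],.172]]).round())
# pad estimate from wrist picture
for uv in ((283,214),(284,200)): print(ray(c,*uv,.172))
E
```

```text
scene [[203. 210.]
 [207. 266.]]
side [[134. 122.]
 [138. 174.]]
[[280. 259.]
 [280. 236.]]
[0.46943971 0.24789537 0.172     ]
[0.46032442 0.25243097 0.172     ]
```

```bash
python3 - <<'E'
import cv2
s=cv2.imread("pics/w3.png");cv2.imwrite("pics/w3c.png",cv2.resize(s[130:290,200:370],None,fx=3.7,fy=3.7,interpolation=cv2.INTER_CUBIC))
E
```

```text
(no output)
```

View pics/w3c.png

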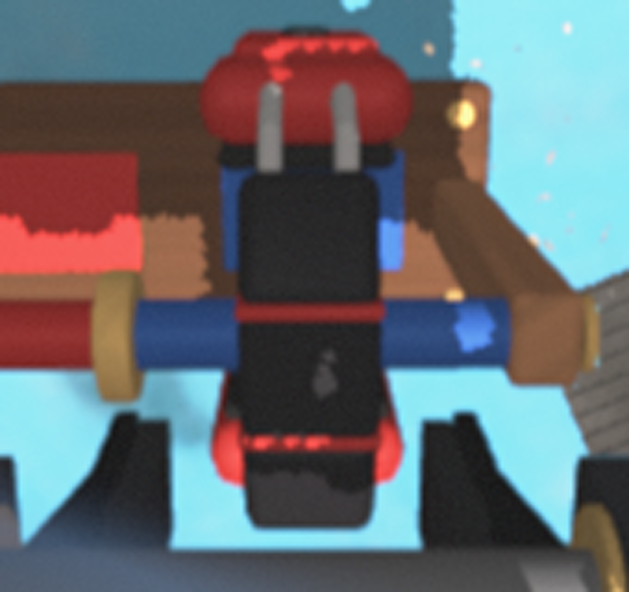

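```bash
python3 -m pendant '[-0.04,0.08,-0.5,0,0,0,40, 0,0,-0.4,0,0,0,40, 0,0,-0.2,0,0,0,40, 0,0,0,0,0,0,40]'
python3 - <<'E'
from cell import env
import cv2
for n in ("side","scene"):
  c=env.read_camera(n)["image"][:,:,::-1]
  x,y,w,h=(200,100,110,110) if n=="side" else (160,190,130,130)
  cv2.imwrite(f"pics/{n}2.png",cv2.resize(c[y:y+h,x:x+w],None,fx=4.5,fy=4.5,interpolation=cv2.INTER_CUBIC))
E
```

```text
time_s: 5.92
tool_pos: [0.4811, 0.2423, 0.1615]
tool_rot: [-90.1, 0.1, -22.7]
force: [-0.4, -0.1, 0.3]
grip_width: 0.0401
```

View pics/scene2.png

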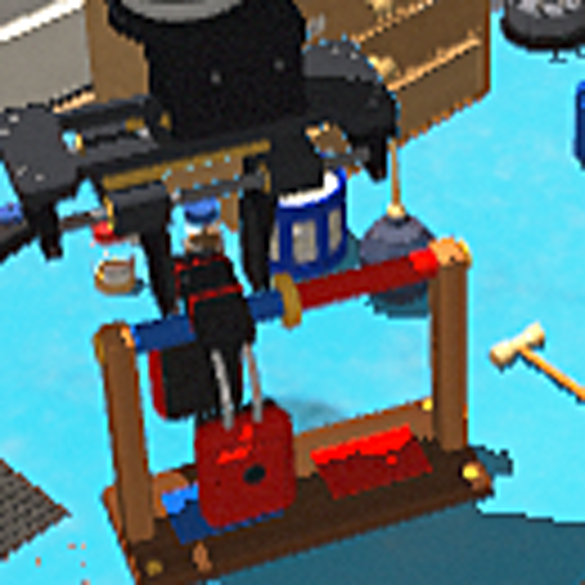

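View pics/side2.png

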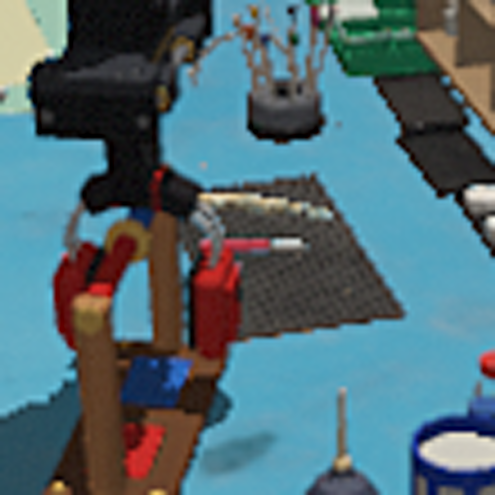

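```bash
python3 -m pendant '[0,0,-0.08,0,0,0,40, 0,0,0,0,0,0,24, 0,0,0,0,0,0,24, 0,0,0,0,0,0,24, 0,0,0,0,0,0,24, 0,0,0,0,0,0,24]' 25
python3 -m pendant '[0,0,0.2,0,0,0,24, 0,0,0.3,0,0,0,24, 0,0,0.3,0,0,0,24, 0,0,0,0,0,0,24]'
python3 - <<'E'
from cell import env
import cv2
c=env.read_camera("scene")["image"][:,:,::-1]
x,y,w,h=(160,190,130,130)
cv2.imwrite(f"pics/scene3.png",cv2.resize(c[y:y+h,x:x+w],None,fx=4.5,fy=4.5,interpolation=cv2.INTER_CUBIC))
E
```

```text
time_s: 6.78
tool_pos: [0.4818, 0.2426, 0.1595]
tool_rot: [-90.0, -0.0, -22.7]
force: [0.2, -0.4, 0.8]
grip_width: 0.0275
time_s: 7.28
tool_pos: [0.4825, 0.243, 0.1929]
tool_rot: [-89.9, -0.1, -22.7]
force: [-0.9, 0.3, -1.7]
grip_width: 0.0278
```

View pics/scene3.png

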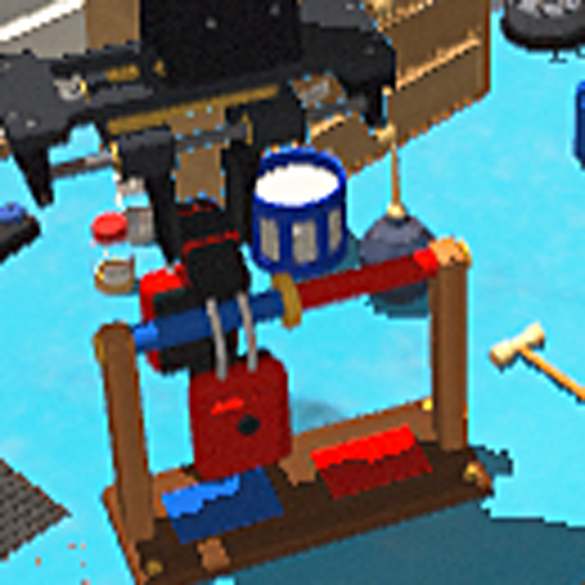

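```bash
python3 -m pendant '[-0.1,-0.25,0,0,0,0,24, -0.2,-0.5,0,0,0,0,24, -0.2,-0.5,0,0,0,0,24, -0.2,-0.5,0,0,0,0,24,-0.1,-0.25,0,0,0,0,24, 0,0,0,0,0,0,24, 0,0,0,0,0,0,24]'
python3 - <<'E'
from cell import env
import cv2
for n in ("side","scene"):
  c=env.read_camera(n)["image"][:,:,::-1]
  x,y,w,h=(180,100,120,120) if n=="side" else (160,190,130,130)
  cv2.imwrite(f"pics/{n}4.png",cv2.resize(c[y:y+h,x:x+w],None,fx=4.5,fy=4.5,interpolation=cv2.INTER_CUBIC))
cv2.imwrite("pics/w4.png",env.read_camera("wrist")["image"][:,:,::-1])
E
```

```text
time_s: 8.2
tool_pos: [0.4498, 0.1633, 0.1915]
tool_rot: [-90.0, -0.0, -22.7]
force: [0.2, 1.0, -0.9]
grip_width: 0.0279
```

View pics/scene4.png

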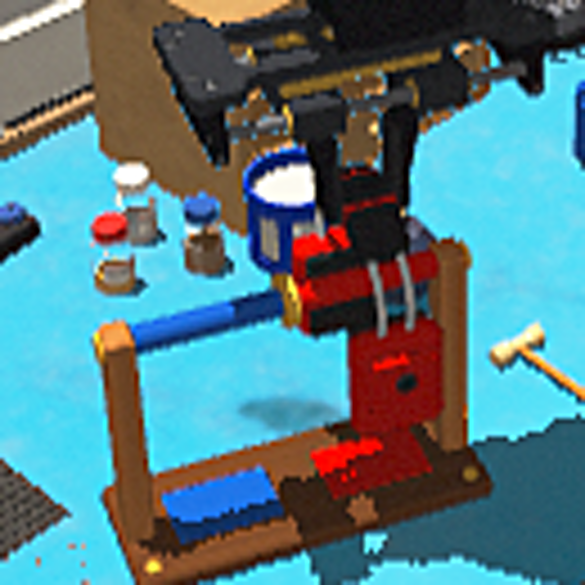

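View pics/side4.png

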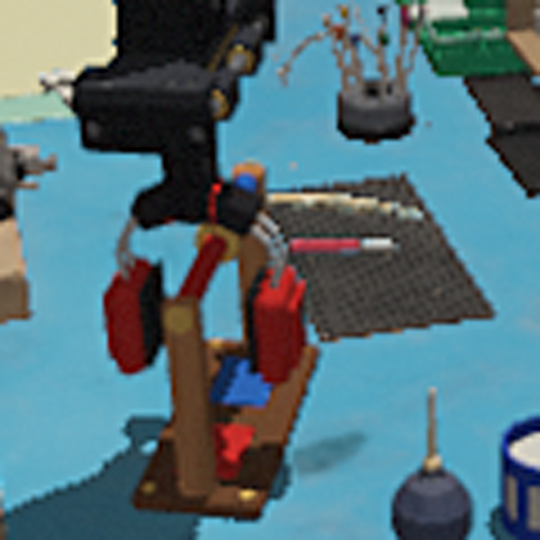

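View pics/w4.png

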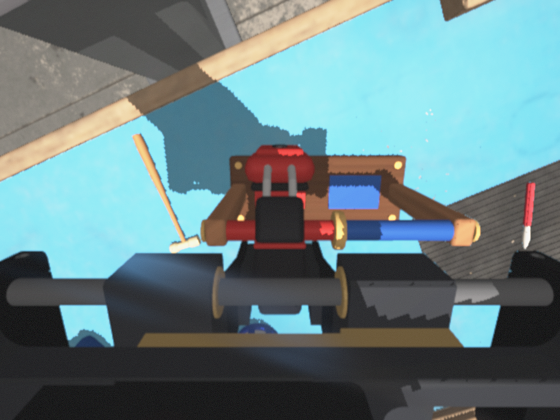

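```bash
python3 -m pendant '[0,0,-0.3,0,0,0,24, 0,0,-0.25,0,0,0,24, 0,0,-0.1,0,0,0,24, 0,0,0,0,0,0,24]'
python3 -m pendant '[0,0,-0.06,0,0,0,24, 0,0,-0.03,0,0,0,24,0,0,0,0,0,0,24]'
```

```text
time_s: 8.85
tool_pos: [0.4494, 0.1625, 0.1649]
tool_rot: [-90.0, 0.1, -22.7]
force: [-0.6, -0.8, -1.4]
grip_width: 0.0279
time_s: 9.22
tool_pos: [0.4497, 0.1625, 0.1618]
tool_rot: [-90.0, -0.0, -22.7]
force: [0.0, 0.1, -1.4]
grip_width: 0.0278
```

```bash
python3 -m pendant '[0,0,-0.03,0,0,0,24,0,0,0,0,0,0,24]';python3 -m pendant '[0,0,-0.03,0,0,0,24,0,0,0,0,0,0,24]'
python3 -m pendant '[0,0,-0.02,0,0,0,24,0,0,0,0,0,0,24]'
```

```text
time_s: 9.48
tool_pos: [0.4497, 0.1625, 0.1605]
tool_rot: [-90.0, -0.0, -22.7]
force: [-0.7, 0.4, -1.8]
grip_width: 0.0275
time_s: 9.72
tool_pos: [0.4498, 0.1626, 0.1595]
tool_rot: [-90.0, -0.0, -22.7]
force: [-0.4, -0.1, 0.2]
grip_width: 0.0276
time_s: 9.98
tool_pos: [0.4499, 0.1626, 0.1594]
tool_rot: [-90.0, -0.0, -22.7]
force: [-2.2, -1.0, 6.0]
grip_width: 0.0282
```

Seated (force rose from about -1.5 to +6 N). Release gently and check.

```bash
python3 -m pendant '[0,0,0.02,0,0,0,27,0,0,0,0,0,0,30,0,0,0,0,0,0,34,0,0,0,0,0,0,38,0,0,0,0,0,0,40,0,0,0,0,0,0,40]'
python3 -m pendant '[0,0,0.3,0,0,0,40, 0,0,0.8,0,0,0,40, 0,0,1,0,0,0,40, 0,0,1,0,0,0,40, 0,0,1,0,0,0,40,0,0,0,0,0,0,40]'
python3 - <<'E'
from cell import env
import cv2
for n in ("side","scene"):
  c=env.read_camera(n)["image"][:,:,::-1]
  x,y,w,h=(180,100,120,120) if n=="side" else (160,190,130,130)
  cv2.imwrite(f"pics/{n}5.png",cv2.resize(c[y:y+h,x:x+w],None,fx=4.5,fy=4.5,interpolation=cv2.INTER_CUBIC))
cv2.imwrite("pics/w5.png",env.read_camera("wrist")["image"][:,:,::-1])
E
```

```text
time_s: 10.72
tool_pos: [0.4497, 0.1626, 0.1594]
tool_rot: [-90.0, -0.0, -22.7]
force: [-0.6, -0.9, -0.9]
grip_width: 0.0396
time_s: 11.48
tool_pos: [0.4513, 0.1635, 0.3272]
tool_rot: [-89.8, -0.3, -22.7]
force: [0.5, 0.7, -0.7]
grip_width: 0.0402
```

View pics/scene5.png

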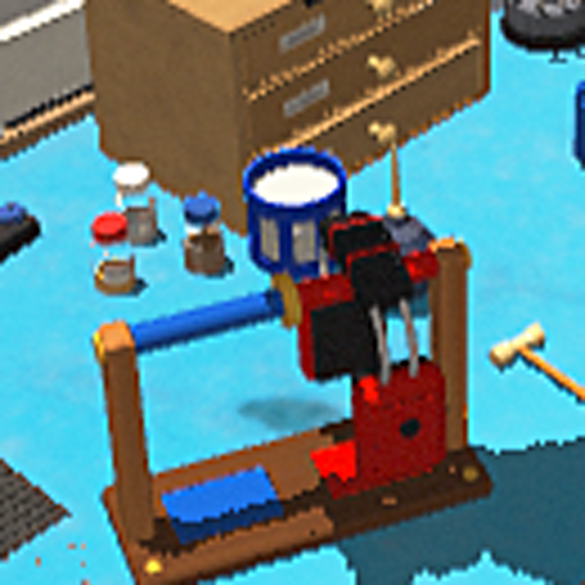

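View pics/side5.png

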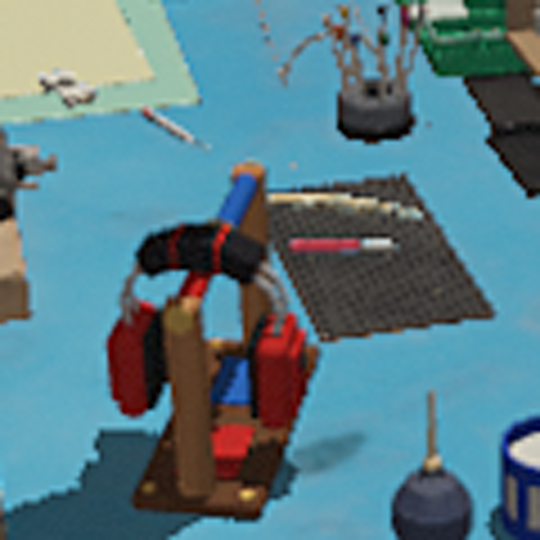

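View pics/w5.png

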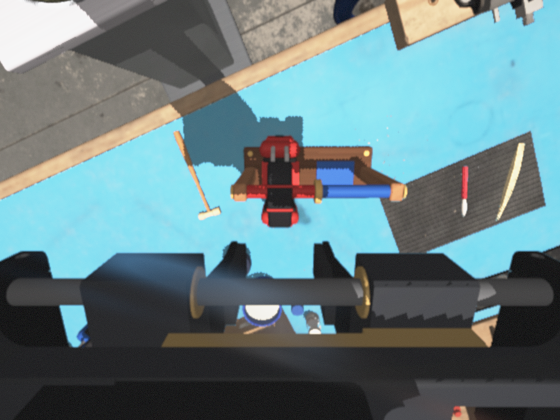

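```bash
python3 -m pendant '[0.3,-0.95,0,0,0,-0.52,42, 0.3,-0.95,0,0,0,-0.52,42, 0.3,-0.95,0,0,0,-0.52,42, 0.3,-0.95,0,0,0,-0.52,42, 0.3,-0.95,0,0,0,-0.52,42, 0.3,-0.95,0,0,0,-0.52,42, 0.3,-0.95,0,0,0,-0.52,42, 0.3,-0.95,0,0,0,-0.52,42, 0.3,-0.95,0,0,0,-0.52,42, 0.3,-0.95,0,0,0,-0.52,42]'
python3 -m pendant '[0,0,-0.8,0,0,0,45,0,0,-1,0,0,0,45,0,0,-1,0,0,0,45,0,0,-1,0,0,0,45,0,0,-0.3,0,0,0,45,0,0,0,0,0,0,45]'
cat > look.py <<'E'
import sys
from h import *
import cv2
t=sys.argv[1];z=float(sys.argv[2])
o=env.get_obs();p=o["tool_pos"];print(p.round(4),o["tool_rot"].round(1),o["qpos"].round(1))
c=env.read_camera("wrist");im=c["image"][:,:,::-1]
cv2.imwrite(f"pics/{t}.png",cv2.resize(im[120:300,180:380],None,fx=3.5,fy=3.5,interpolation=cv2.INTER_CUBIC))
q=proj(c,[[p[0],p[1],z]]);print("tcp over pad plane px",q,"crop",(q-[180,120])*3.5)
print("1px mm",(p[2]+.16-z)/295*1000,"right",c["cam_to_world"][:2,0].round(2),"up",c["cam_to_world"][:2,1].round(2))
np.save("wc.npy",c,allow_pickle=True)
E
python3 look.py w6 .126
```

```text
time_s: 12.88
tool_pos: [0.57, -0.2205, 0.3227]
tool_rot: [-90.0, 0.0, -75.1]
force: [-0.0, -0.3, -0.3]
grip_width: 0.0422
time_s: 13.62
tool_pos: [0.5696, -0.2182, 0.159]
tool_rot: [-90.0, 0.0, -74.8]
force: [-0.0, 0.3, 1.0]
grip_width: 0.045
[ 0.5709 -0.2181  0.1611] [-89.9  -0.1 -74.8] [ 45.9  18.7 -33.4  92.8  10.8  71.6  25.7]
tcp over pad plane px [[280.20928848 236.07865304]] crop [[350.73250969 406.27528564]]
1px mm 0.661244577545344 right [0.96 0.26] up [-0.25  0.93]
```

View pics/w6.png

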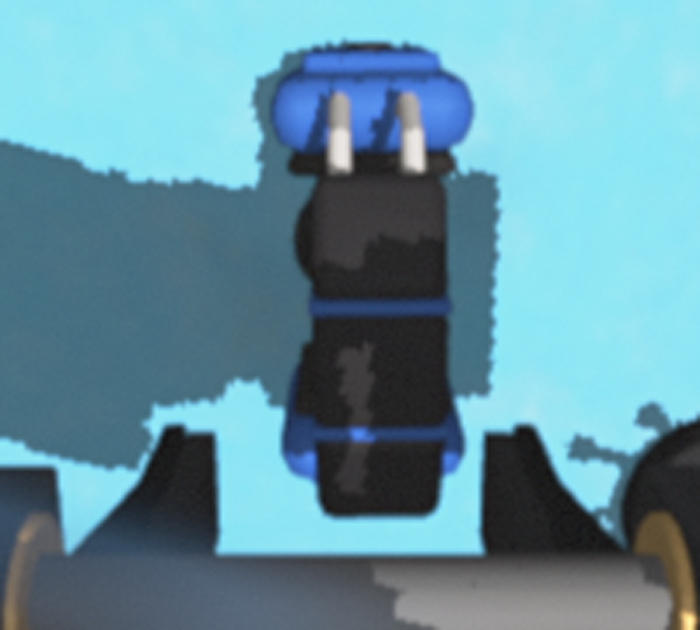

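```bash
python3 -m pendant '[0.1,0.16,0,0,0,0,45, 0,0,-0.5,0,0,0,45, 0,0,0,0,0,0,45]'
python3 look.py w7 .126
python3 - <<'E'
from cell import env
import cv2
o=[]
for n in ("side","scene"):
  c=env.read_camera(n)["image"][:,:,::-1]
  x,y,w,h=(260,180,80,120) if n=="side" else (260,140,80,120)
  o.append(cv2.resize(c[y:y+h,x:x+w],None,fx=4.5,fy=4.5,interpolation=cv2.INTER_CUBIC))
cv2.imwrite("pics/b7.png",cv2.hconcat(o))
E
```

```text
time_s: 14.15
tool_pos: [0.5722, -0.2105, 0.137]
tool_rot: [-90.2, 0.1, -74.7]
force: [0.6, -0.7, 1.2]
grip_width: 0.0449
[ 0.5732 -0.211   0.1386] [-90.1   0.  -74.7] [ 45.   19.9 -33.3  94.   11.5  69.5  24.5]
tcp over pad plane px [[280.4841886  248.99686819]] crop [[351.69466009 451.48903866]]
1px mm 0.5851176584874743 right [0.96 0.26] up [-0.25  0.93]
```

View pics/w7.png

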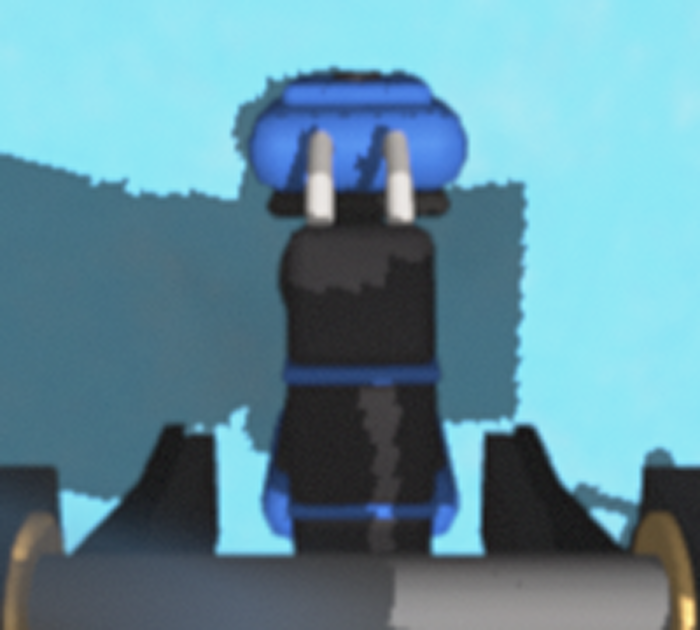

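View pics/b7.png

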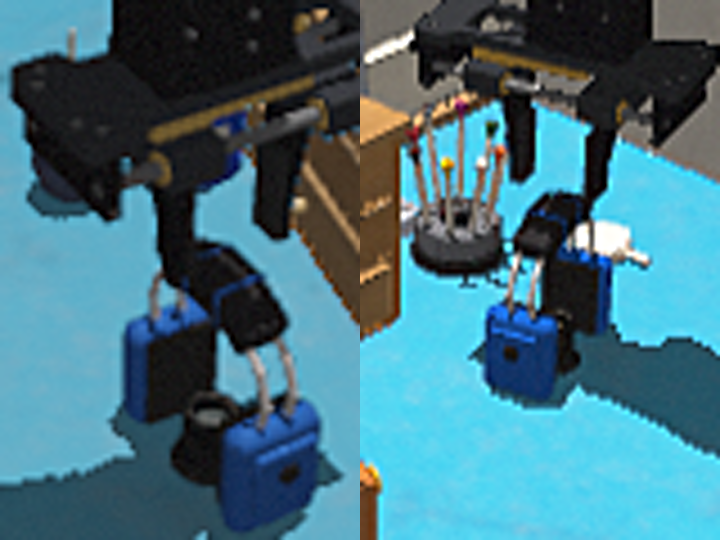

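```bash
python3 -m pendant '[0.04,0.03,-0.35,0,0,0,45, 0,0,-0.25,0,0,0,45, 0,0,0,0,0,0,40]'
python3 -m pendant '[0,0,0,0,0,0,24, 0,0,0,0,0,0,24, 0,0,0,0,0,0,24, 0,0,0,0,0,0,24,0,0,0,0,0,0,24,0,0,0,0,0,0,24]' 25
python3 -m pendant '[0,0,0.2,0,0,0,24, 0,0,0.4,0,0,0,24, 0,0,0.6,0,0,0,24, 0,0,0,0,0,0,24]'
python3 - <<'E'
from cell import env
import cv2
o=[]
for n in ("side","scene"):
  c=env.read_camera(n)["image"][:,:,::-1]
  x,y,w,h=(260,180,80,120) if n=="side" else (260,140,80,120)
  o.append(cv2.resize(c[y:y+h,x:x+w],None,fx=4.5,fy=4.5,interpolation=cv2.INTER_CUBIC))
cv2.imwrite("pics/b8.png",cv2.hconcat(o))
E
```

```text
time_s: 14.78
tool_pos: [0.5743, -0.2095, 0.1137]
tool_rot: [-90.1, 0.1, -74.7]
force: [0.1, -0.6, 0.4]
grip_width: 0.0419
time_s: 15.52
tool_pos: [0.5755, -0.2099, 0.1158]
tool_rot: [-90.0, -0.0, -74.7]
force: [-1.6, 0.3, 2.8]
grip_width: 0.0277
time_s: 16.02
tool_pos: [0.577, -0.2101, 0.1662]
tool_rot: [-89.8, -0.2, -74.7]
force: [0.3, 0.7, -3.0]
grip_width: 0.0278
```

View pics/b8.png

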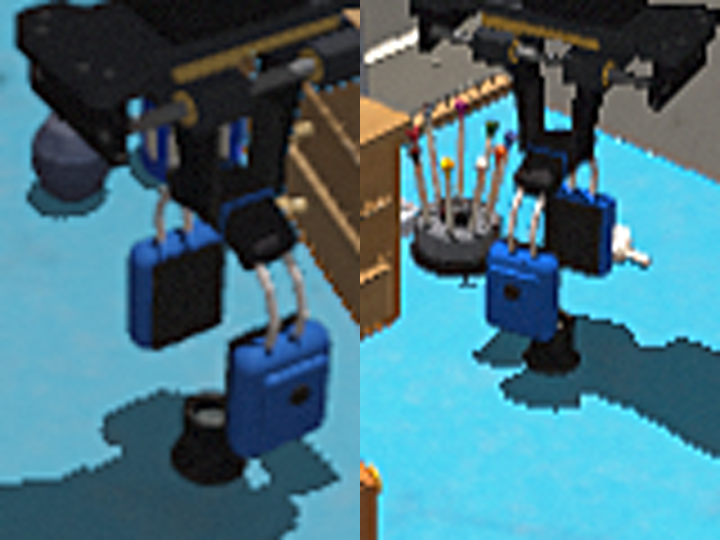

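```bash
python3 -m pendant '[0,0,0.7,0,0,0,24, 0,0,0.9,0,0,0,24, 0,0,0.9,0,0,0,24, 0,0,0.9,0,0,0,24, 0,0,0.7,0,0,0,24,0,0,0,0,0,0,24]'
python3 -m pendant '[-0.1,0.45,0,0,0,0.22,24,-0.2,0.9,0,0,0,0.44,24,-0.2,0.9,0,0,0,0.44,24,-0.2,0.9,0,0,0,0.44,24,-0.2,0.9,0,0,0,0.44,24,-0.2,0.9,0,0,0,0.44,24,-0.2,0.9,0,0,0,0.44,24,-0.2,0.9,0,0,0,0.44,24,-0.2,0.9,0,0,0,0.44,24,-0.2,0.9,0,0,0,0.44,24]'
python3 -m pendant '[-0.2,0.9,0,0,0,0.44,24,-0.15,0.9,0,0,0,0.4,24,-0.1,0.6,0,0,0,0.4,24,-0.08,0.29,0,0,0,0.26,24,0,0,0,0,0,0,24,0,0,0,0,0,0,24]'
python3 look.py w9 .27
python3 - <<'E'
from cell import env
import cv2
o=[]
for n in ("side","scene"):
  c=env.read_camera(n)["image"][:,:,::-1]
  x,y,w,h=(185,70,90,150) if n=="side" else (165,160,120,150)
  o.append(cv2.resize(c[y:y+h,x:x+w],None,fx=3.6,fy=3.6,interpolation=cv2.INTER_CUBIC))
cv2.imwrite("pics/b9.png",cv2.hconcat(o))
E
```

```text
time_s: 16.88
tool_pos: [0.5761, -0.2098, 0.3286]
tool_rot: [-89.9, -0.1, -74.7]
force: [0.0, 0.4, -2.7]
grip_width: 0.0275
time_s: 18.12
tool_pos: [0.4987, 0.1345, 0.3275]
tool_rot: [-90.0, -0.0, -32.6]
force: [0.6, 0.1, -2.7]
grip_width: 0.0282
time_s: 18.88
tool_pos: [0.4788, 0.2381, 0.3272]
tool_rot: [-90.0, -0.0, -18.1]
force: [0.2, -0.2, -2.1]
grip_width: 0.0277
[0.4788 0.2383 0.3273] [-90.   -0.  -18.1] [ 23.7   7.1 -57.4  88.1   6.   88.2  38.2]
tcp over pad plane px [[280.10809883 226.52424899]] crop [[350.37834591 372.83487147]]
1px mm 0.7365399747565673 right [0.31 0.95] up [-0.91  0.3 ]
```

View pics/w9.png

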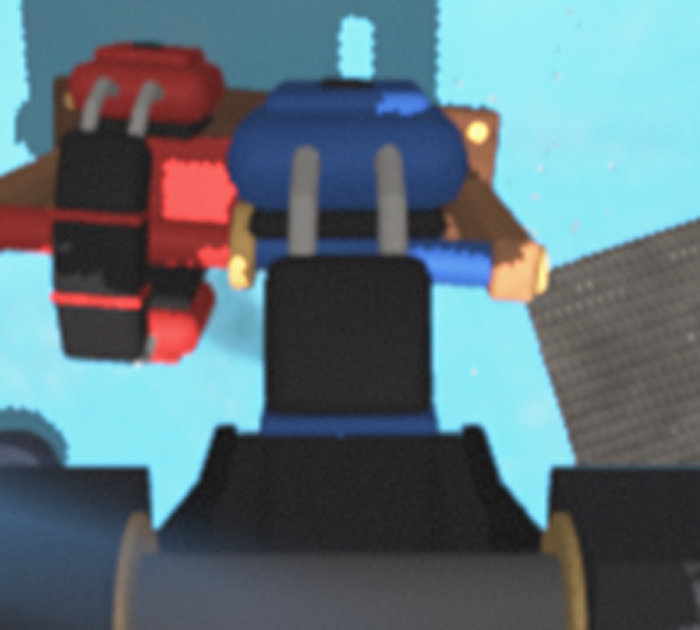

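View pics/b9.png

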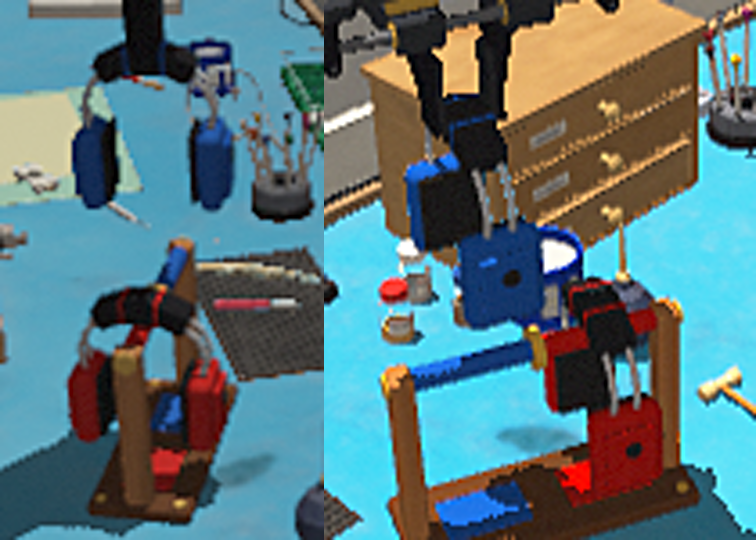

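```bash
python3 -m pendant '[0.12,0.13,0,0,0,-0.46,24, 0,0,-0.5,0,0,0,24,0,0,-0.3,0,0,0,24,0,0,0,0,0,0,24,0,0,0,0,0,0,24]'
python3 look.py w10 .27
python3 - <<'E'
from cell import env
import cv2
o=[]
for n in ("side","scene"):
  c=env.read_camera(n)["image"][:,:,::-1]
  x,y,w,h=(185,70,90,150) if n=="side" else (165,160,120,150)
  o.append(cv2.resize(c[y:y+h,x:x+w],None,fx=3.6,fy=3.6,interpolation=cv2.INTER_CUBIC))
cv2.imwrite("pics/b10.png",cv2.hconcat(o))
E
```

```text
time_s: 19.75
tool_pos: [0.4832, 0.245, 0.2959]
tool_rot: [-90.0, -0.0, -22.5]
force: [0.5, 0.2, -2.6]
grip_width: 0.0276
[0.4832 0.2451 0.2961] [-89.9  -0.1 -22.5] [ 22.3   8.7 -57.2  90.4   7.3  84.8  32.2]
tcp over pad plane px [[280.18396692 241.73152324]] crop [[350.64388421 426.06033133]]
1px mm 0.6308867389107032 right [0.38 0.92] up [-0.89  0.37]
```

View pics/w10.png

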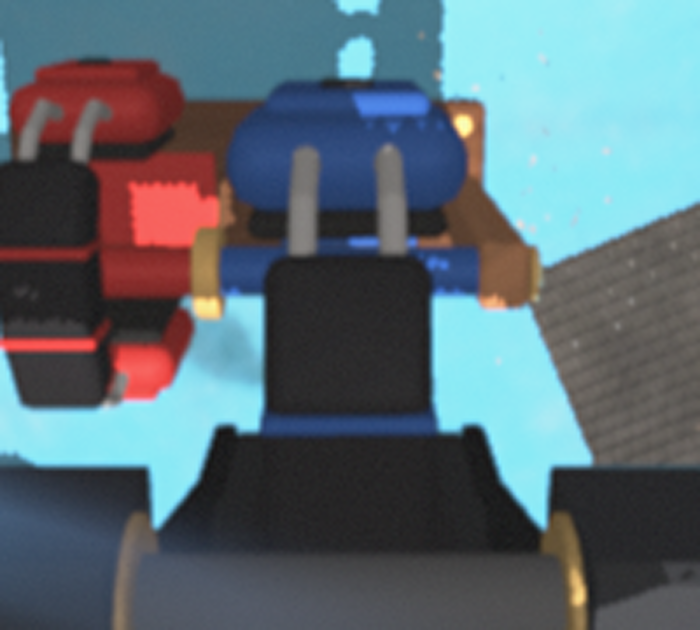

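View pics/b10.png

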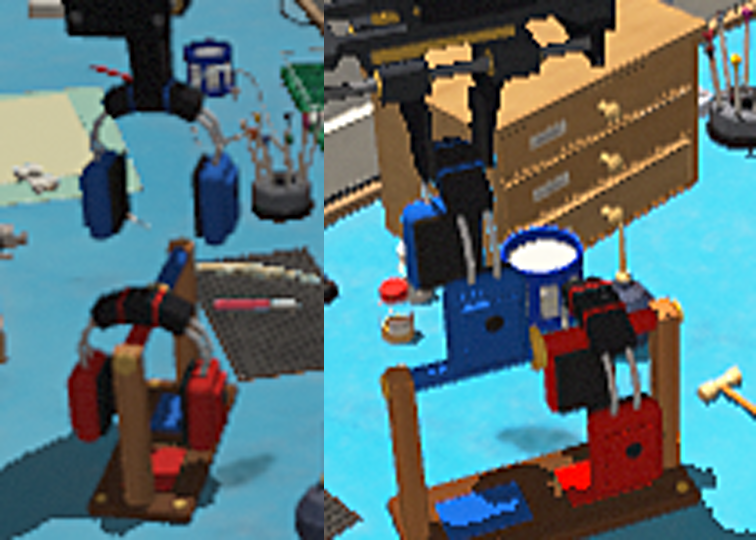

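```bash
python3 -m pendant '[0,0,-0.4,0,0,0,24,0,0,-0.5,0,0,0,24,0,0,-0.5,0,0,0,24,0,0,-0.5,0,0,0,24,0,0,-0.5,0,0,0,24,0,0,-0.4,0,0,0,24,0,0,-0.2,0,0,0,24,0,0,0,0,0,0,24]'
python3 look.py w11 .192
python3 - <<'E'
from cell import env
import cv2
o=[]
for n in ("side","scene"):
  c=env.read_camera(n)["image"][:,:,::-1]
  x,y,w,h=(185,70,90,150) if n=="side" else (165,160,120,150)
  o.append(cv2.resize(c[y:y+h,x:x+w],None,fx=3.6,fy=3.6,interpolation=cv2.INTER_CUBIC))
cv2.imwrite("pics/b11.png",cv2.hconcat(o))
E
```

```text
time_s: 21.0
tool_pos: [0.4828, 0.2449, 0.175]
tool_rot: [-90.0, 0.0, -22.5]
force: [0.3, -0.5, -1.7]
grip_width: 0.0274
[0.4833 0.2453 0.176 ] [-89.9  -0.  -22.5] [ 20.3  13.4 -56.2 100.7  11.7  72.   28.7]
tcp over pad plane px [[280.48872361 271.3284211 ]] crop [[351.71053264 529.64947385]]
1px mm 0.4880739685488951 right [0.38 0.92] up [-0.89  0.37]
```

View pics/b11.png

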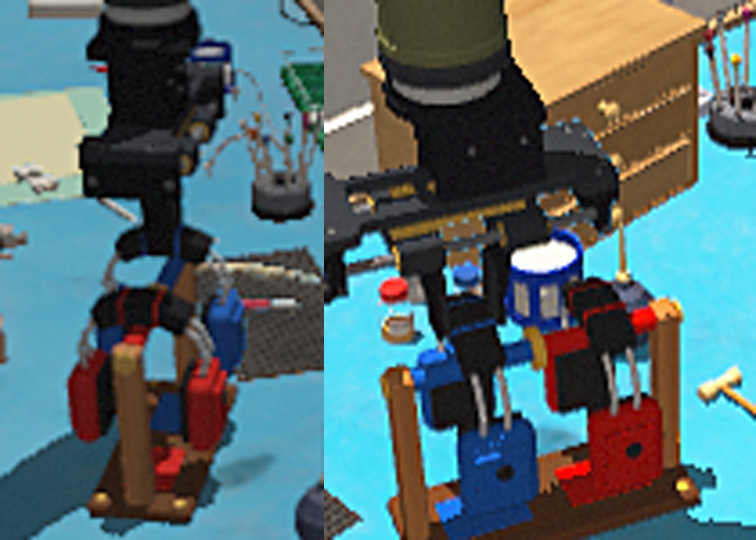

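View pics/w11.png

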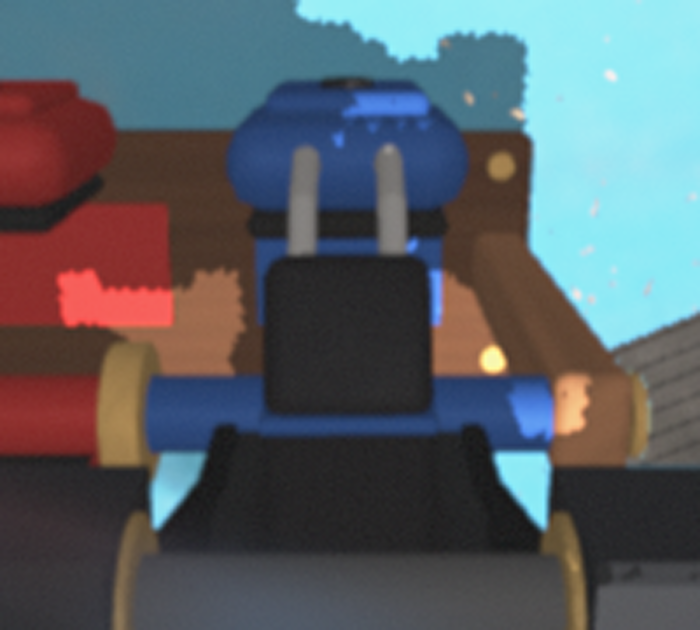

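```bash
python3 -m pendant '[0,0,-0.12,0,0,0,24,0,0,-0.1,0,0,0,24,0,0,-0.05,0,0,0,24,0,0,0,0,0,0,24]'
python3 -m pendant '[0,0,-0.03,0,0,0,24,0,0,0,0,0,0,24]';python3 -m pendant '[0,0,-0.03,0,0,0,24,0,0,0,0,0,0,24]'
```

```text
time_s: 21.75
tool_pos: [0.4827, 0.2449, 0.1643]
tool_rot: [-90.0, 0.0, -22.5]
force: [-0.2, 0.0, -2.1]
grip_width: 0.0279
time_s: 22.0
tool_pos: [0.4829, 0.245, 0.1634]
tool_rot: [-90.0, -0.0, -22.5]
force: [-0.3, -0.2, -2.6]
grip_width: 0.0275
time_s: 22.25
tool_pos: [0.4829, 0.2449, 0.1621]
tool_rot: [-90.0, 0.0, -22.5]
force: [0.6, 0.2, -1.8]
grip_width: 0.0277
```

```bash
python3 -m pendant '[0,0,-0.02,0,0,0,24,0,0,0,0,0,0,24]';python3 -m pendant '[0,0,-0.02,0,0,0,24,0,0,0,0,0,0,24]'
```

```text
time_s: 22.5
tool_pos: [0.483, 0.245, 0.1617]
tool_rot: [-90.0, -0.0, -22.5]
force: [-1.1, -0.7, 0.9]
grip_width: 0.0277
time_s: 22.75
tool_pos: [0.483, 0.245, 0.1616]
tool_rot: [-90.0, -0.0, -22.5]
force: [-2.4, -2.3, 6.3]
grip_width: 0.0274
```

Seated; release, retreat up and inspect.

```bash
python3 -m pendant '[0,0,0.02,0,0,0,27,0,0,0,0,0,0,30,0,0,0,0,0,0,34,0,0,0,0,0,0,38,0,0,0,0,0,0,40,0,0,0,0,0,0,40]'
python3 -m pendant '[0,0,0.3,0,0,0,40, 0,0,0.8,0,0,0,40, 0,0,1,0,0,0,40, 0,0,1,0,0,0,40, 0,0,1,0,0,0,40,0,0,0,0,0,0,40,0,0,0,0,0,0,40]'
python3 - <<'E'
from cell import env
import cv2
o=[]
for n in ("side","scene"):
  c=env.read_camera(n)["image"][:,:,::-1];cv2.imwrite(f"pics/{n}12.png",c)
  x,y,w,h=(185,70,90,150) if n=="side" else (165,160,120,150)
  o.append(cv2.resize(c[y:y+h,x:x+w],None,fx=3.6,fy=3.6,interpolation=cv2.INTER_CUBIC))
cv2.imwrite("pics/b12.png",cv2.hconcat(o))
cv2.imwrite("pics/w12.png",env.read_camera("wrist")["image"][:,:,::-1])
E
```

```text
time_s: 23.5
tool_pos: [0.4829, 0.245, 0.1613]
tool_rot: [-90.0, 0.0, -22.5]
force: [0.2, -0.2, -0.1]
grip_width: 0.0394
time_s: 24.38
tool_pos: [0.4828, 0.2449, 0.3254]
tool_rot: [-90.0, -0.0, -22.5]
force: [-0.2, 0.5, -1.4]
grip_width: 0.04
```

View pics/b12.png

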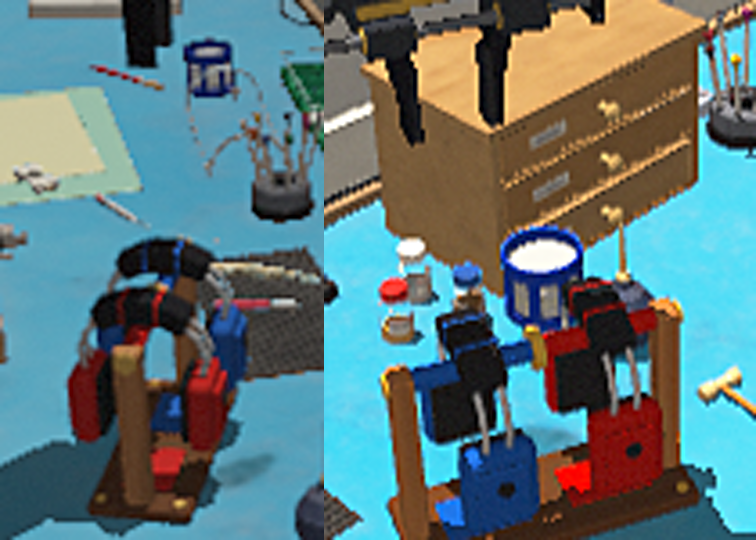

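View pics/w12.png

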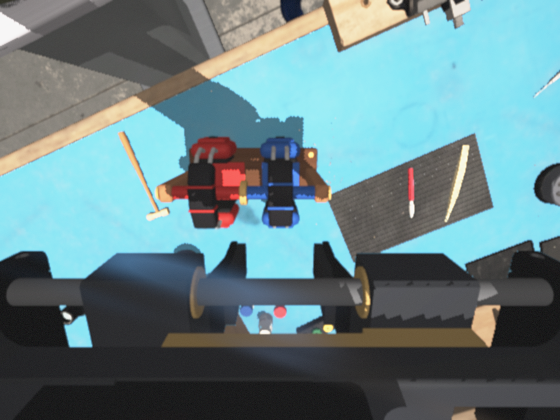

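View pics/side12.png

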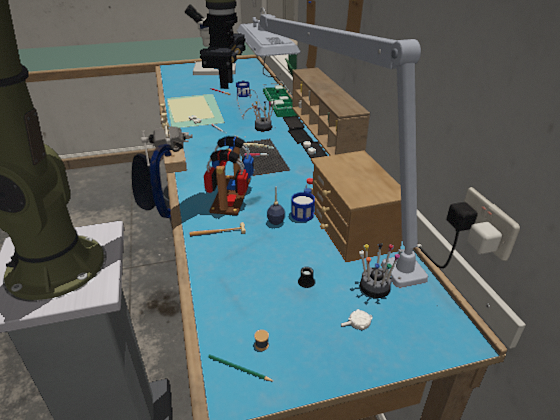

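Both pairs hang square and level on their halves: the red at col 207 and the blue at col 281 in the wrist view, with a clear gap at the collar (col 243). The side view shows all the neighbours where they were.

```bash
python3 -c "
from cell import env
print(env.sign_off())"
```

```text
the job is handed in; nothing more can be done
None
```

I hung both pairs and handed the job in at about 24.5 s of the 59 s allowed; the hand-in reports no verdict.

- **Red pair:** I lifted it about 33 mm off the blue half, slid it over the collar and lowered it onto the red half. The last wrist force reading before I let go was about 6 N.
- **Blue pair:** I lifted it straight up off the loupe, carried it at about 0.33 m tool height and lowered it onto the blue half. The last reading before I let go was again about 6 N.

**Last checks:** The pictures after release show each pair astride its own half, about midway between collar and post. Both hang level and square to the bar, with a clear gap at the collar. The loupe, blower, canister, hammer, gauge and spool look where they were at the start.

**What disagreed:**
- The fixed cameras and the wrist camera differed by about 2° on the stand's direction and 2–3 mm on its position; I used the wrist view.
- I turned the blue pair about 5° too far on the way over and corrected that before lowering it.
- I judged the final poses by eye and did not measure them after release.

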